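# Stamp a profile offcut in the lever marking press

### The job

Stamp the inspection mark on the loose aluminium profile piece: lay it flat on the bed of the blue lever press, between the two guides and right up against the back stop, and let go of it. Then pull the red lever handle forward and down to the end of its stroke, hold it there for about a second, and ease the sprung lever back slowly, over two to three seconds, until it is fully home; never let it snap back. Leave the piece lying in place in the press, and leave the tape roll and the small carton where they are.

Things in the scene. Friction and masses are not known exactly. Their poses are not given: they have to be found in the camera images.
- press: Blue lever marking press, fixed. Origin on the table top (z=0) under the ram axis; own x points from the open front (robot side) to the column at the back, y left, z up; all mm offsets in this list are in this frame. Base x -115..100, y -52..52, top z 22. Steel bed x -115..35, 60 wide, top z 25. Column behind x 45. Two low guides beside the bed's middle, see nest.
- nest (a point): Point on the bed where the middle of the piece's underside lies when properly laid in: press (-47, 0, 25), axes as the press. The piece then lies along press x, rear end on the back stop (face at x = 18, top z 41), front end at x = -112. Guides: x -37..13, inner faces at y = -18 and 18, tops 9 mm above the bed; none further forward.
- head_front (a point): Middle of the lower front edge of the press head, press (-22.5, 0, 100). The head overhangs the rear of the bed: x -22.5..95, y -30..30, z 100..172 (ram top up to z 211). A gripper coming from above must therefore hold the piece near its front end, in front of the head.
- profile: Loose sawn piece of silver slotted aluminium profile, 30 x 130 x 30 mm, about 0.12 kg, both ends alike; starts flat on the table to the right of the press. Origin at the centre of its underside; long axis = own y, z up. Grasp across its 30 mm width; 38 to 42 mm from its centre leaves the gripper clear of the press head.
- lever (a joint): Lever angle (rad): 0 = home (handle up, 5 degrees back of upright); grows as the handle is pulled forward (press -x) and down; solid end stop at 1.05. A return spring drives it home: about 1 N at the handle when home, about 11 N at full stroke; let go at full stroke it snaps back at several rad/s.
- lever_grip (a point): Middle of the red handle bar (moves with the lever): 16 mm diameter, 74 mm long, level along press y, right of the press, 150 mm from the pivot axis; the lever arm is at y = -50. Can be gripped from above, fingers closing along press x; it turns in the grip as the lever swings. Press (33, -97, 289) at home, about (-103, -97, 227) at full stroke.
- pivot (a point): Point on the lever's pivot axis (axis parallel to press y), at the same y as lever_grip: press (20, -97, 140), fixed, in the air beside the head. The handle moves on a 150 mm radius about it.
- pad: Brass stamp pad under the ram, 26 mm diameter, 11 mm high; origin at the centre of its underside, press (0, 0, 83) with the lever home. It comes down up to 32 mm with the lever and is sprung: at full stroke it presses on the piece with about 8 N.
- tape: Bystander: roll of brown tape lying flat, 90 mm across, 48 mm high; origin under its centre. Leave alone.
- carton: Bystander: small brown closed carton standing upright, 66 x 71 x 90 mm; origin under its centre. Leave alone.
Mind the look-alikes: they are no part of the job. What is meant by the profile is not orange or yellow, and is the larger of those in its own colour.

How it is judged:
By the outcome, as a careful person would: the job done as asked, in the order asked, and still so for the second after the job is handed in, with the robot touching nothing.
It also fails if it takes over 61 s, if anything falls off the work surface, if the arm or the gripper's body presses on something with over 40 N, if the wrist force passes 120 N, or if a joint passes its speed limit or range.

### The arm

A 7-joint arm with a two-finger parallel gripper is mounted at the origin on a cart in front of the work surface, level with it; the furniture and walls round the work are solid. World frame = base frame: x ahead of the robot, y to its left, z up, the work surface at z = 0. Lengths are in mm, angles in rad, forces in N, time in s.
With the tool pointing down it reaches from about 425 to 925 mm from the base axis. Payload 6.8 kg.
Tool frame: the origin (TCP) lies where the fingers leave the gripper's body, on its centre line; the fingertips stand 73 mm ahead of it and the grasp point (between the pads) lies 54 mm ahead of it (grasp_offset is the z of the grasp point in the tool frame, in mm); z points along the fingers, y is the line along which they close (so a half turn about z gives the same grasp; the last joint's range is limited). The gripper opens to 85 mm and grips with 20 to 120 N. Pads are 22 mm wide; open, the fingers measure 114 mm over their backs; the gripper's body (76 mm by 85 mm) begins 54 mm behind the grasp point. The pads swing forward as they close: fully open they stand 13 mm farther back than shut.
Start: joints at [-1.251, 0.477, 0.022, 1.555, -0.011, 1.109, -0.083], TCP at [280.036, 614.186, 303.908] pointing down, gripper open.
Joint ranges: [-2.96, 2.96], [-0.34, 2.1], [-1.41, 1.46], [0.24, 2.44], [-1.37, 4.51], [0.17, 1.92], [-2.96, 2.96]. Speed limits (rad/s): [2.39, 2.39, 3.14, 3.14, 3.14, 3.14, 3.14].

### API

Orientations are given as [roll, pitch, yaw] about the fixed x, y, z axes, in that order (R = Rz(yaw) Ry(pitch) Rx(roll)).
In Python, from station import * gives the robot as it stands.
- The arm moves only by the shell command python3 -m crank 'ROWS' [OPENING]. ROWS is JSON, a list that holds one entry, the list of rows, each a list of 6 numbers: the shift along the world's x, y, z scaled (see below), then the turn, a rotation vector about the world's x, y, z scaled (see below). A call has 1 to 5 rows; each row is the pose to reach, as a shift and turn from the pose commanded when the call began; what a row does not reach only later rows make up. The controller multiplies each number of a shift by 100 cm and each number of a turn by 90 degrees. A row lasts 1/8 s, in which the tool goes at most 62.5 mm and 10.7 degrees, less where a joint would pass 70% of its speed; a pose out of reach is approached as far as the arm can. A call with a number of a shift or a turn outside -1 to 1 is refused whole. A call with a gripper value outside its range is refused whole. OPENING is the closure, from 0 (fully open) to 1 (shut), set as the call begins (- or left out, the last holds). The fingers move at their own pace and stop on an object; the grip force is fixed at half the most. Time passes only in rows, so rows that repeat a pose let the fingers close. It gives the time, the measured TCP pose, the force, the opening and the grip force at its end, in the units of the state.
- get_state(): the state, without advancing time (a new reading comes with each control period).
- capture(name): name is "scene" or "top" or "wrist"; returns a dict with "frame" (420x560x3 uint8, red, green, blue), "z_map" (420x560 float32, mm along the optical axis (not along the pixel's ray), 0 where there is no reading), "camera_matrix" (3x3 intrinsics, pixels), "dist_coeffs" ([k1, k2, p1, p2, k3] as OpenCV has them; the pictures are not rectified), "world_from_camera" (4x4, takes a point from camera to world coordinates). Camera axes: x right, y down, z forward; pixel columns grow to the right and rows downward; lengths in mm; the calibration is good to about 2 mm. A picture is of the moment at which its call begins.
- finish_job(): hands the job in; it is judged then, once.
The state is a dict: "time_s": time; "qpos": joint angles; "qd": joint speeds; "tau": joint torques, N m; "tcp_pos": TCP position; "tcp_rot": TCP orientation; "force": force on the tool from outside, world axes, zero at the start; "ft_torque": the same for the moment, N m; "gripper_width": opening from 0.0 (shut) to 1.0 (fully open); "finger_force": force on a finger pad.
Only numpy, scipy, OpenCV 4.12 (cv2) and the standard library are available. Lean on these libraries where they do the work, as an engineer would, in place of code of your own. Each camera call takes 0.05 s, during which the arm holds its last target. There are 200 camera calls.

## Working session

There is one attempt and no reset: what is moved stays moved. The work goes in short steps, Python scripts to look and compute and a shell command to move; the robot and the scene stay as the last step left them, time stands still between calls to the robot, and variables do not carry over. Pictures are saved under pics/ and viewed, at most 10 in all, crops included, and the job is handed in when it is done.

```bash
mkdir -p pics; ls; python3 - <<'E'
from station import *
import cv2,numpy as np
s=get_state();print({k:np.round(v,3).tolist() for k,v in s.items()})
for n in ["scene","top"]:
    c=capture(n);cv2.imwrite(f"pics/{n}0.png",c["frame"][:,:,::-1]);np.savez(f"{n}0.npz",**c)
    print(n,np.round(c["world_from_camera"],3).tolist(),c["camera_matrix"].tolist(),c["dist_coeffs"])
E
```

```text
pics
{'time_s': 0.0, 'qpos': [-1.251, 0.478, 0.022, 1.556, -0.011, 1.109, -0.083], 'qd': [0.001, -0.0, -0.001, -0.0, -0.001, -0.001, 0.002], 'tau': [-0.001, -59.646, 1.608, -28.12, 0.013, 0.009, 0.0], 'tcp_pos': [279.872, 613.732, 302.937], 'tcp_rot': [-3.14, 0.0, 2.714], 'force': [0.785, -0.668, -0.131], 'ft_torque': [0.011, -0.01, -0.006], 'finger_force': 0.0, 'gripper_width': 0.998}
scene [[0.539, -0.381, 0.751, -324.26], [-0.842, -0.27, 0.467, -741.219], [0.025, -0.884, -0.466, 723.926], [0.0, 0.0, 0.0, 1.0]] [[536.9338359228852, 0.0, 284.6036907798108], [0.0, 536.9338359228852, 203.36386883330107], [0.0, 0.0, 1.0]] [-0.01853413  0.          0.          0.          0.        ]
top [[-0.01, -0.99, 0.141, 385.144], [-1.0, 0.009, -0.011, -212.655], [0.01, -0.141, -0.99, 1199.035], [0.0, 0.0, 0.0, 1.0]] [[439.95107125975534, 0.0, 275.55034882626484], [0.0, 439.95107125975534, 214.1506509900137], [0.0, 0.0, 1.0]] [-0.08836007  0.          0.          0.          0.        ]
```

View pics/scene0.png

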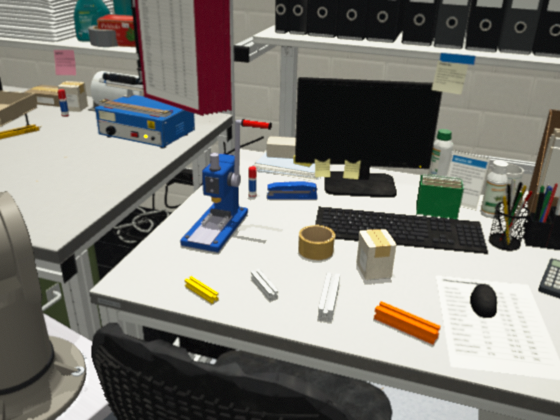

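View pics/top0.png

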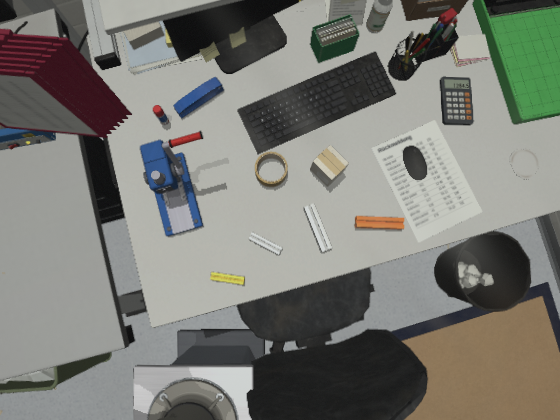

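The scene shows the press at about (215,205) and the larger silver profile at (329,295). In the top view the press is at (175,190), the profile at (317,228) and the red handle at (185,138). The smaller silver, yellow and orange pieces are look-alikes. Next I'll measure the poses.

```bash
cat > h.py <<'E'
import numpy as np,cv2
def cloud(c):
    h,w=c["z_map"].shape; K=c["camera_matrix"];T=c["world_from_camera"]
    uv=np.stack(np.meshgrid(np.arange(w),np.arange(h)),-1).reshape(-1,1,2).astype(np.float64)
    n=cv2.undistortPoints(uv,K,c["dist_coeffs"]).reshape(-1,2)
    d=np.c_[n,np.ones(len(n))]
    P=(d*c["z_map"].reshape(-1,1))@T[:3,:3].T+T[:3,3]
    return P.reshape(h,w,3),(d@T[:3,:3].T).reshape(h,w,3),T[:3,3]
def onplane(c,uv,z):
    n=cv2.undistortPoints(np.array(uv,float).reshape(-1,1,2),c["camera_matrix"],c["dist_coeffs"]).reshape(-1,2)
    d=np.c_[n,np.ones(len(n))]@c["world_from_camera"][:3,:3].T;o=c["world_from_camera"][:3,3]
    return o+d*((z-o[2])/d[:,2])[:,None]
def rect(P2):
    (c,s,a)=cv2.minAreaRect(P2.astype(np.float32)); b=cv2.boxPoints((c,s,a))
    e=[b[1]-b[0],b[2]-b[1]];L=max(e,key=np.linalg.norm)
    return np.round(c,1),np.round(s,1),round(float(np.degrees(np.arctan2(L[1],L[0]))),2)
E
python3 - <<'E'
from h import *
for n in ["scene","top"]:
    c=dict(np.load(n+"0.npz"));P,_,_=cloud(c);hsv=cv2.cvtColor(c["frame"],cv2.COLOR_RGB2HSV)
    H,S,V=[hsv[...,i].astype(int) for i in range(3)]
    X,Y,Z=P[...,0],P[...,1],P[...,2]
    box={"scene":(300,265,350,325),"top":(295,195,340,260)}[n]
    m=np.zeros(H.shape,bool);m[box[1]:box[3],box[0]:box[2]]=1
    pr=m&(Z>20)&(Z<38)&(c["z_map"]>0)
    print(n,"profile n",pr.sum(),rect(P[pr][:,:2]),"z",np.percentile(Z[pr],[5,50,95]).round(1))
    uv=np.argwhere(pr&(Z>26))[:,::-1]; print(" onplane30",rect(onplane(c,uv,30)[:,:2]))
    pb={"scene":(170,140,260,260),"top":(130,125,215,245)}[n]
    m[:]=0;m[pb[1]:pb[3],pb[0]:pb[2]]=1
    b=m&(H>95)&(H<130)&(S>110)
    for lo,hi in [(17,29),(165,178)]:
        q=b&(Z>lo)&(Z<hi); print(" blue",lo,hi,q.sum(),rect(P[q][:,:2]), np.median(Z[q]))
    q=m&(Z>17)&(Z<30);print(" base all",q.sum(),rect(P[q][:,:2]))
    rb={"scene":(235,110,280,140),"top":(160,125,210,155)}[n]
    m[:]=0;m[rb[1]:rb[3],rb[0]:rb[2]]=1
    r=m&((H<8)|(H>172))&(S>130)&(c["z_map"]>0);Q=P[r]
    print(" red",r.sum(),rect(Q[:,:2]),"z",np.percentile(Q[:,2],[5,50,95]).round(1))
    print(" px", rect(np.argwhere(r)[:,::-1]))
E
```

```text
scene profile n 515 (array([ 516.2, -337.1]), array([138.7,  30.2]), 20.77) z [20.8 29.  31.4]
 onplane30 (array([ 512.8, -338.8]), array([132.4,  30. ]), 20.6)
 blue 17 29 647 (array([664.9,  65.5]), array([330.3, 103.3]), 16.24) 21.438197550311088
 blue 165 178 349 (array([654.3,  61.3]), array([117.6,  58.7]), 12.32) 172.0374946936754
 base all 1590 (array([792.2, 209.2]), array([706.8, 260.6]), 31.13)
 red 156 (array([677.3, -31.9]), array([20.9, 69. ]), -75.7) z [286.5 292.8 297.6]
 px (array([255.6, 123.4]), array([27.4,  6.1]), 6.71)
top profile n 499 (array([ 515.1, -338.1]), array([129.6,  30.9]), 20.7) z [20.9 28.7 32.6]
 onplane30 (array([ 515.1, -337.8]), array([129.9,  30.6]), 20.59)
 blue 17 29 719 (array([612.6,  50.4]), array([212.8, 101.6]), 15.6) 21.540994445031856
 blue 165 178 898 (array([655.8,  63. ]), array([113.5,  60. ]), 16.71) 172.58523684320323
 base all 1699 (array([612.9,  50.8]), array([215.5, 103.1]), 15.33)
 red 204 (array([678.8, -30.3]), array([14.4, 69.7]), -74.47) z [290.7 295.4 298.4]
 px (array([184.6, 139.2]), array([ 6.6, 32.7]), -15.64)
```

```bash
python3 - <<'E'
import cv2,numpy as np
t=cv2.imread("pics/top0.png")[120:270,125:345];s=cv2.imread("pics/scene0.png")[110:330,170:370]
cv2.imwrite("pics/crop.png",np.hstack([cv2.resize(t,(440,300),interpolation=2),cv2.resize(s[:150,:170],(340,300),interpolation=2)]))
E
```

```text
(no output)
```

View pics/crop.png

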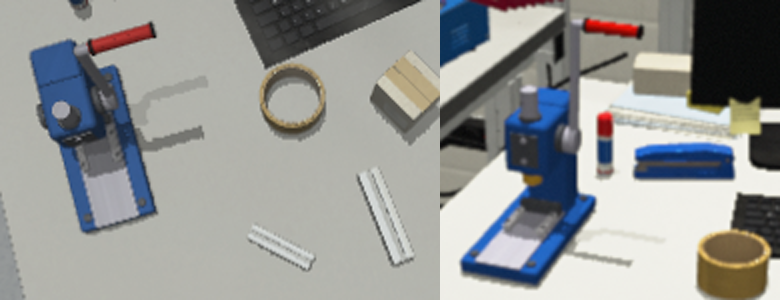

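Both views agree. Press origin is about (620, 52.6) with yaw 15.5°, and the head and handle measurements confirm it. The profile is at (515, -338) with yaw 20.65°. The crop shows a clear bed, and the handle is up. Before travelling I'll check for high obstacles along the way.

```bash
python3 - <<'E'
from h import *
for n in ["scene","top"]:
    c=dict(np.load(n+"0.npz"));P,_,_=cloud(c);P=P[c["z_map"]>0]
    q=P[(P[:,2]>120)&(P[:,0]<760)&(P[:,0]>150)&(abs(P[:,1])<800)]
    g=np.round(q/80)*80; u,k=np.unique(g[:,:2],axis=0,return_counts=True)
    for a,b in zip(u,k):
        if b>5: print(n,a,b,q[(g[:,:2]==a).all(1)][:,2].max().round())
E
python3 -m crank '[[[0.05,-0.03,0.05,0,0,-0.1],[0.08,-0.08,0.05,0,0,-0.2],[0.11,-0.13,0.05,0,0,-0.3],[0.14,-0.18,0.05,0,0,-0.4],[0.17,-0.22,0.05,0,0,-0.5]]]' 0
```

```text
scene [560.   0.] 9 156.0
scene [560.  80.] 189 171.0
scene [560. 800.] 20 128.0
scene [640. -80.] 37 298.0
scene [640.   0.] 885 298.0
scene [640.  80.] 387 214.0
scene [640. 640.] 596 507.0
scene [640. 720.] 1006 511.0
scene [640. 800.] 584 506.0
scene [720. -80.] 50 298.0
scene [720.  80.] 1598 556.0
scene [720. 160.] 3466 555.0
scene [720. 240.] 2198 550.0
scene [720. 320.] 2197 541.0
scene [720. 400.] 1999 534.0
scene [720. 480.] 1544 465.0
scene [720. 560.] 1547 467.0
scene [720. 640.] 775 508.0
scene [720. 720.] 872 511.0
top [ 160. -560.] 41 138.0
top [560.  80.] 75 172.0
top [640. -80.] 21 299.0
top [640.   0.] 703 300.0
top [640.  80.] 708 216.0
top [720. -80.] 73 300.0
top [720.  -0.] 31 298.0
top [720.  80.] 2473 606.0
top [720. 160.] 5661 703.0
top [720. 240.] 1757 599.0
top [720. 320.] 791 460.0
top [720. 400.] 645 334.0
top [720. 480.] 150 210.0
time_s: 0.72
tcp_pos: [451.0, 391.5, 353.8]
tcp_rot: [-3.141, 0.0, 1.922]
force: [0.3, 0.9, 0.0]
gripper_width: 1.0
finger_force: 0.0
```

```bash
python3 -m crank '[[[0.03,-0.06,0,0,0,-0.09],[0.05,-0.12,0,0,0,-0.18],[0.06,-0.18,0,0,0,-0.27],[0.07,-0.24,0,0,0,-0.36],[0.07,-0.30,0,0,0,-0.45]]]'
python3 -m crank '[[[0,-0.06,0,0,0,-0.09],[0,-0.12,0,0,0,-0.18],[0,-0.18,0,0,0,-0.27],[-0.01,-0.24,-0.03,0,0,-0.36],[-0.02,-0.30,-0.06,0,0,-0.45]]]'
python3 -m crank '[[[-0.01,-0.06,-0.03,0,0,-0.08],[-0.02,-0.12,-0.06,0,0,-0.09],[-0.023,-0.14,-0.1,0,0,-0.09],[-0.023,-0.14,-0.1,0,0,-0.09]]]'
python3 - <<'E'
from station import *
from h import *
c=capture("wrist");cv2.imwrite("pics/w1.png",c["frame"][:,:,::-1]);s=get_state();print(s["tcp_pos"],s["tcp_rot"],s["time_s"])
P,_,_=cloud(c);m=(P[...,2]>20)&(P[...,2]<38)&(c["z_map"]>0)&(c["frame"].min(-1)>60)
n,l,st,ce=cv2.connectedComponentsWithStats(m.astype(np.uint8))
for i in range(1,n):
    if st[i,4]>800: print(st[i],rect(P[l==i][:,:2]))
E
```

```text
time_s: 1.35
tcp_pos: [520.1, 92.0, 353.8]
tcp_rot: [3.141, 0.0, 1.216]
force: [0.9, 0.1, -0.7]
gripper_width: 1.0
finger_force: 0.0
time_s: 1.98
tcp_pos: [501.3, -197.9, 298.1]
tcp_rot: [3.141, -0.001, 0.511]
force: [1.1, 0.4, 0.4]
gripper_width: 1.0
finger_force: 0.0
time_s: 2.48
tcp_pos: [475.5, -337.9, 195.4]
tcp_rot: [-3.138, 0.006, 0.368]
force: [-0.9, 0.6, 0.4]
gripper_width: 1.0
finger_force: 0.0
[ 477.25538839 -336.83355525  197.19664345] [-3.13930896e+00  2.83083306e-03  3.70787840e-01] 2.525
[ 282   50   29  198 3464] (array([ 512.6, -330. ]), array([130.4,  16.3]), 18.78)
[ 305   51   28  197 3514] (array([ 518.3, -345.5]), array([130.1,  14.6]), 20.46)
```

```bash
python3 -m crank '[[[0,-0.014,-0.04,0,0,-0.007],[0,-0.014,-0.08,0,0,-0.007],[0,-0.014,-0.1,0,0,-0.007],[0,-0.014,-0.1,0,0,-0.007],[0,-0.014,-0.1,0,0,-0.007]]]'
```

```text
time_s: 3.15
tcp_pos: [479.7, -350.6, 100.3]
tcp_rot: [3.14, -0.002, 0.363]
force: [0.2, -0.2, 0.9]
gripper_width: 0.996
finger_force: 0.0
```

```bash
python3 -m crank '[[[-0.001,-0.001,-0.012,0,0,0],[-0.001,-0.001,-0.024,0,0,0],[-0.001,-0.001,-0.024,0,0,0]]]'
for i in 1 2; do python3 -m crank '[[[0,0,0,0,0,0],[0,0,0,0,0,0],[0,0,0,0,0,0],[0,0,0,0,0,0]]]' 1; done
```

```text
time_s: 3.52
tcp_pos: [477.0, -350.9, 73.5]
tcp_rot: [-3.14, 0.001, 0.362]
force: [0.1, -0.2, -0.5]
gripper_width: 1.007
finger_force: 0.0
time_s: 4.03
tcp_pos: [477.9, -351.7, 75.1]
tcp_rot: [3.141, -0.001, 0.362]
force: [0.7, 0.3, 3.5]
gripper_width: 0.339
finger_force: 60.3
time_s: 4.53
tcp_pos: [477.8, -351.7, 75.1]
tcp_rot: [3.141, -0.001, 0.362]
force: [-0.6, 0.0, 4.9]
gripper_width: 0.336
finger_force: 60.4
```

```bash
python3 -m crank '[[[0,0,0.03,0,0,0],[0,0,0.07,0,0,0],[0,0.02,0.11,0,0,0],[0,0.06,0.12,0,0,0],[0,0.11,0.12,0,0,0]]]'
python3 -m crank '[[[0,0.05,0,0,0,-0.01],[0,0.1,0,0,0,-0.03],[0,0.15,0,0,0,-0.05],[0,0.2,0,0,0,-0.058],[-0.004,0.24,0,0,0,-0.058]]]'
python3 -m crank '[[[0,0.014,0,0,0,0],[0,0.014,0,0,0,0],[0,0.014,0,0,0,0]]]'
python3 - <<'E'
from station import *
from h import *
s=get_state();print(s["tcp_pos"],s["tcp_rot"],s["force"])
for n in ["scene","top","wrist"]:
    c=capture(n);cv2.imwrite(f"pics/{n}2.png",c["frame"][:,:,::-1]);np.savez(n+"2.npz",**c)
E
```

```text
time_s: 5.15
tcp_pos: [477.7, -241.0, 195.4]
tcp_rot: [3.14, -0.001, 0.361]
force: [0.8, 0.6, -1.3]
gripper_width: 0.341
finger_force: 59.7
time_s: 5.78
tcp_pos: [473.2, 1.0, 194.3]
tcp_rot: [-3.141, 0.0, 0.273]
force: [0.2, -0.1, -0.8]
gripper_width: 0.339
finger_force: 59.7
time_s: 6.15
tcp_pos: [473.6, 11.0, 194.7]
tcp_rot: [3.141, -0.0, 0.269]
force: [-0.5, -0.2, -0.5]
gripper_width: 0.342
finger_force: 59.7
[473.59560714  11.02483538 194.67326658] [ 3.14087741e+00 -3.05515454e-05  2.69033459e-01] [-0.52151493 -0.21894433 -0.49576573]
```

View pics/wrist2.png

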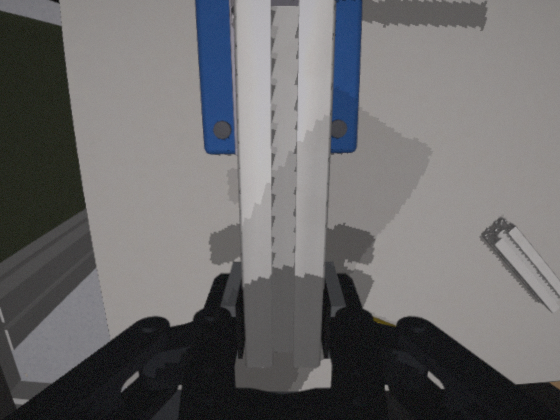

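The wrist view shows the piece held (columns about 240–335) and lined up with the blue base (front edge at row 150, columns 205–357). I'll measure the relative alignment from this view.

```bash
python3 - <<'E'
from h import *
c=dict(np.load("wrist2.npz"));P,_,_=cloud(c);hsv=cv2.cvtColor(c["frame"],cv2.COLOR_RGB2HSV)
b=(hsv[...,0]>95)&(hsv[...,0]<130)&(hsv[...,1]>110)
L=[];R=[]
for v in range(5,141,3):
    u=np.where(b[v])[0];u=u[(u>170)&(u<380)];L.append((u.min()-.5,v));R.append((u.max()+.5,v))
a=np.deg2rad(15.5)
for n,e in(("L",L),("R",R)):
    Q=onplane(c,e,22)[:,:2];k=np.polyfit(Q[:,0],Q[:,1],1);r=Q-[620,52.6]
    print(n,"yaw",np.degrees(np.arctan(k[0])),"press y",np.median(-r[:,0]*np.sin(a)+r[:,1]*np.cos(a)))
fe=[(u,np.where(b[120:170,u])[0].max()+120.5) for u in list(range(215,236,4))+list(range(335,350,4))]
Q=onplane(c,fe,22)[:,:2]-[620,52.6];print("front x",np.median(Q[:,0]*np.cos(a)+Q[:,1]*np.sin(a)))
for n in["wrist","top"]:
    c=dict(np.load(n+"2.npz"));P,_,_=cloud(c)
    m=(P[...,2]>135)&(P[...,2]<160)&(c["z_map"]>0)&(c["frame"].min(-1)>(90 if n=="wrist" else 110))&(abs(P[...,0]-520)<100)&(abs(P[...,1]-20)<60)
    Q=P[m]; Pc=Q[:,:2]-[620,52.6];px=Pc[:,0]*np.cos(a)+Pc[:,1]*np.sin(a);py=-Pc[:,0]*np.sin(a)+Pc[:,1]*np.cos(a)
    top=Q[:,2]>142
    k=np.polyfit(px[top],Q[top,2],1)
    print(n,rect(Q[:,:2]),"px",np.percentile(px,[.5,99.5]),"py",np.percentile(py,[1,99]),"slope z",k[0],"ztop",np.percentile(Q[:,2],[50,90]))
    for lo,hi in((-150,-110),(-110,-80),(-80,-40)):
        s=(px>lo)&(px<hi)
        if s.sum()>20: print(lo,np.percentile(py[s],[1,99]),np.median(Q[s,2]))
E
```

```text
L yaw 15.934689738818788 press y 51.0589789513613
R yaw 15.762198920941826 press y -49.70861249712816Traceback (most recent call last):
  File "<stdin>", line 11, in <module>
    return umr_maximum(a, axis, None, out, keepdims, initial, where)
ValueError: zero-size array to reduction operation maximum which has no identity
```

```bash
python3 - <<'E'
from h import *
a=np.deg2rad(15.5)
for n in["wrist","top"]:
    c=dict(np.load(n+"2.npz"));P,_,_=cloud(c)
    m=(P[...,2]>135)&(P[...,2]<160)&(c["z_map"]>0)&(c["frame"].min(-1)>(90 if n=="wrist" else 110))&(abs(P[...,0]-520)<100)&(abs(P[...,1]-20)<60)
    Q=P[m]; Pc=Q[:,:2]-[620,52.6];px=Pc[:,0]*np.cos(a)+Pc[:,1]*np.sin(a);py=-Pc[:,0]*np.sin(a)+Pc[:,1]*np.cos(a)
    print(n,rect(Q[:,:2]),"px",np.percentile(px,[.5,99.5]))
    for lo in range(-150,-40,20):
        s=(px>lo)&(px<lo+20)
        if s.sum()>20: print(lo,np.percentile(py[s],[1,99]),np.percentile(Q[s,2],[50,90]))
E
```

```text
wrist (array([511.7,  23.9]), array([130.9,  37.4]), 16.03) px [-151.56730984  -47.2860919 ]
-150 [-15.69769342  12.89154928] [148.13153106 148.99583899]
-130 [-16.10176648  13.11411607] [148.05067741 149.00394498]
-110 [-16.28568021  13.04577804] [148.04164448 149.01944106]
-90 [-16.21541159  12.70906244] [148.03230444 148.99638848]
-70 [-16.45831732  12.6560573 ] [148.0039171  149.04833237]
-50 [-16.26316718  12.53970948] [147.93930463 149.06152462]
top (array([526.2,  21.5]), array([152. ,  29.8]), 17.42) px [-174.14464725  -40.50017   ]
-110 [-15.97320217 -10.41098632] [148.89351076 151.69127122]
-90 [-17.94913186 -10.56434764] [149.32818583 151.93258263]
-70 [-18.22165201  11.01700641] [148.07637603 151.55841812]
```

```bash
python3 -m crank '[[[0,0.002,-0.03,0,0,0.004],[0,0.002,-0.06,0,0,0.004],[0,0.002,-0.08,0,0,0.004],[0,0.002,-0.088,0,0,0.004],[0,0.002,-0.088,0,0,0.004]]]'
python3 - <<'E'
from station import *
from h import *
c=capture("wrist");cv2.imwrite("pics/w3.png",c["frame"][:,:,::-1]);np.savez("wrist3.npz",**c)
P,_,_=cloud(c);a=np.deg2rad(15.7);D=P[...,:2]-[620,52.6]
px=D[...,0]*np.cos(a)+D[...,1]*np.sin(a);py=-D[...,0]*np.sin(a)+D[...,1]*np.cos(a);Z=P[...,2];ok=(c["z_map"]>0)&(abs(py)<70)
print(get_state()["force"])
for lo in range(-150,-20,20):
    s=ok&(px>lo)&(px<lo+20)
    t=s&(Z>48)&(Z<66)&(abs(py)<25);b=s&(Z>18)&(Z<30)
    print(lo,t.sum() and (np.percentile(py[t],[1,99]),np.median(Z[t])),b.sum() and np.percentile(py[b],[1,99]))
E
```

```text
time_s: 6.92
tcp_pos: [473.6, 14.0, 106.6]
tcp_rot: [3.141, 0.0, 0.276]
force: [-0.1, -0.8, -0.7]
gripper_width: 0.338
finger_force: 59.7
[-0.69309685 -0.44677301 -1.51296   ]
-150 (array([-24.18191592,  23.03627647]), np.float64(59.9161319068665)) 0
-130 (array([-12.60578516,  16.75091827]), np.float64(59.95182275164953)) [-48.57405345  50.15028   ]
-110 (array([-12.70407587,  16.68152376]), np.float64(59.937754253781264)) [-49.58504865  50.97637813]
-90 (array([-12.83271324,  16.51809509]), np.float64(59.873504232787404)) [-49.42335416  51.04233324]
-70 (array([-12.8259658 ,  16.51100633]), np.float64(59.84143657167193)) [-49.28250181  51.15440895]
-50 (array([-12.774209  ,  16.40440961]), np.float64(59.81380392962852)) [-49.19594377  51.22675524]
-30 0 0
```

View pics/w3.png

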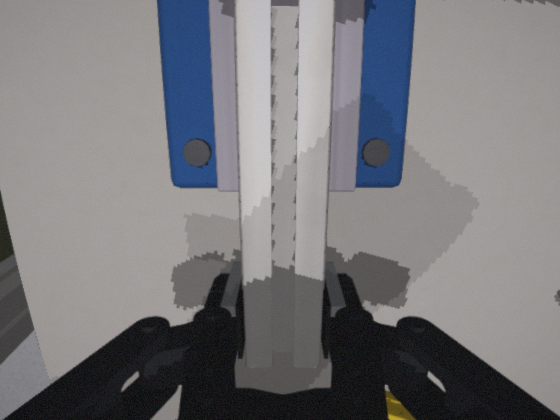

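The wrist view shows the piece above the bed (columns 237–332), about 0.9 mm too far left. I'll correct that, lower it and slide it in.

```bash
python3 -m crank '[[[0,-0.001,-0.003,0,0,0.002],[0.015,0.003,-0.003,0,0,0.002],[0.03,0.007,-0.003,0,0,0.002],[0.045,0.0115,-0.003,0,0,0.002],[0.058,0.0155,-0.003,0,0,0.002]]]'
python3 -m crank '[[[0,0,0,0,0,0]]]'
python3 - <<'E'
from station import *
print(get_state()["ft_torque"])
from h import *
c=capture("wrist");P,_,_=cloud(c);a=np.deg2rad(15.75);D=P[...,:2]-[620,52.6]
px=D[...,0]*np.cos(a)+D[...,1]*np.sin(a);py=-D[...,0]*np.sin(a)+D[...,1]*np.cos(a);Z=P[...,2];ok=(c["z_map"]>0)&(abs(py)<70)
for lo in range(-110,10,20):
    s=ok&(px>lo)&(px<lo+20)
    t=s&(Z>48)&(Z<66)&(abs(py)<25);b=s&(Z>18)&(Z<30)
    print(lo,t.sum() and (np.percentile(py[t],[1,99]),np.median(Z[t])),b.sum() and np.percentile(py[b],[1,99]))
E
```

```text
time_s: 7.6
tcp_pos: [533.0, 30.7, 103.6]
tcp_rot: [3.141, -0.0, 0.281]
force: [-0.1, 0.2, -1.6]
gripper_width: 0.345
finger_force: 59.7
time_s: 7.72
tcp_pos: [532.9, 30.6, 103.6]
tcp_rot: [3.141, -0.001, 0.282]
force: [-0.0, 0.1, -0.5]
gripper_width: 0.343
finger_force: 59.7
[-0.03266902  0.0459143  -0.01178434]
-110 (array([-12.68554479,  16.54862921]), np.float64(57.09662429013379)) [-49.81260319  51.48705985]
-90 (array([-24.56174551,  24.62446473]), np.float64(57.31696993968759)) [-49.48777554  51.34027352]
-70 (array([-12.24904221,  17.16619728]), np.float64(57.095468543807485)) [-49.0042322   51.01634554]
-50 0 [46.6329233  52.20419895]
-30 (array([-12.6069112 ,  16.96377215]), np.float64(57.0396675024263)) [-49.3529838   51.68357036]
-10 (array([15.54375372, 16.95821003]), np.float64(56.7440827115838)) [-49.31075191  51.69356466]
```

```bash
python3 -m crank '[[[0,-0.001,-0.0015,0,0,0],[0.002,-0.0005,-0.0015,0,0,0],[0.0035,0,-0.0015,0,0,0]]]'
python3 -m crank '[[[0.001,0.0003,0,0,0,0],[0.001,0.0003,0,0,0,0]]]'
python3 -m crank '[[[0.001,0.0003,0,0,0,0],[0.001,0.0003,0,0,0,0]]]'
python3 -m crank '[[[0.001,0.0003,0,0,0,0],[0.001,0.0003,0,0,0,0]]]'
```

```text
time_s: 8.15
tcp_pos: [535.0, 30.0, 102.1]
tcp_rot: [-3.141, 0.0, 0.28]
force: [0.1, 0.1, -0.9]
gripper_width: 0.338
finger_force: 59.7
time_s: 8.4
tcp_pos: [536.2, 30.5, 102.2]
tcp_rot: [3.142, -0.0, 0.281]
force: [0.3, -0.1, -1.6]
gripper_width: 0.341
finger_force: 59.7
time_s: 8.65
tcp_pos: [536.7, 30.6, 102.0]
tcp_rot: [-3.141, 0.001, 0.281]
force: [-2.3, -0.6, -0.9]
gripper_width: 0.343
finger_force: 59.8
time_s: 8.9
tcp_pos: [536.8, 30.6, 101.8]
tcp_rot: [-3.141, 0.003, 0.28]
force: [-4.3, -1.5, 1.6]
gripper_width: 0.339
finger_force: 60.0
```

```bash
python3 -m crank '[[[0.001,0.0003,-0.001,0,0,0],[0.001,0.0003,-0.001,0,0,0]]]'
python3 -m crank '[[[0,0,-0.001,0,0,0],[0,0,-0.001,0,0,0]]]'
```

```text
time_s: 9.15
tcp_pos: [537.0, 30.5, 100.5]
tcp_rot: [-3.141, 0.004, 0.28]
force: [-7.0, -2.2, 2.1]
gripper_width: 0.343
finger_force: 60.1
time_s: 9.4
tcp_pos: [536.9, 30.5, 100.0]
tcp_rot: [-3.14, 0.004, 0.28]
force: [-9.5, -1.9, 8.8]
gripper_width: 0.336
finger_force: 60.9
```

```bash
python3 -m crank '[[[0,0,0,0,0,0],[0,0,0,0,0,0],[0,0,0,0,0,0],[0,0,0,0,0,0]]]' 0.3
python3 -m crank '[[[0,0,0.02,0,0,0],[-0.02,0,0.06,0,0,0],[-0.05,-0.02,0.12,0,0,0],[-0.08,-0.04,0.18,0,0,0],[-0.08,-0.1,0.24,0,0,0]]]' 0
python3 - <<'E'
from station import *
from h import *
for n in ["scene","top","wrist"]:
    c=capture(n);cv2.imwrite(f"pics/{n}4.png",c["frame"][:,:,::-1]);np.savez(n+"4.npz",**c)
    P,_,_=cloud(c);a=np.deg2rad(15.75);D=P[...,:2]-[620,52.6]
    px=D[...,0]*np.cos(a)+D[...,1]*np.sin(a);py=-D[...,0]*np.sin(a)+D[...,1]*np.cos(a);Z=P[...,2]
    t=(c["z_map"]>0)&(Z>47)&(Z<62)&(abs(py)<25)&(px>-130)&(px<-30)
    if t.sum(): print(n,t.sum(),"front",np.percentile(px[t],.5),"y",np.percentile(py[t],[1,99]),"z",np.median(Z[t]),rect(P[t][:,:2]))
a=cv2.imread("pics/scene4.png")[100:270,150:320];b=cv2.imread("pics/top4.png")[110:260,110:290]
cv2.imwrite("pics/c4.png",np.hstack([cv2.resize(a,(400,400)),cv2.resize(b,(400,400))]))
print(get_state()["tcp_pos"])
E
```

```text
time_s: 9.9
tcp_pos: [539.3, 31.4, 100.1]
tcp_rot: [3.141, -0.0, 0.281]
force: [0.2, 0.4, 1.0]
gripper_width: 0.701
finger_force: 0.0
time_s: 10.52
tcp_pos: [459.9, -45.7, 315.9]
tcp_rot: [-3.139, 0.0, 0.283]
force: [1.0, 1.1, 0.8]
gripper_width: 0.998
finger_force: 0.0
scene 222 front -113.49399942896473 y [-14.62719107  17.01336566] z 53.75940618436539 (array([549.3,  34. ]), array([85.4, 33.1]), 15.33)
wrist 2527 front -110.47768039470812 y [-14.20814333  15.73050349] z 53.71218518588296 (array([552. ,  34.5]), array([80.7, 31. ]), 15.83)
[462.11502853 -48.00047249 316.9294262 ]
```

View pics/c4.png

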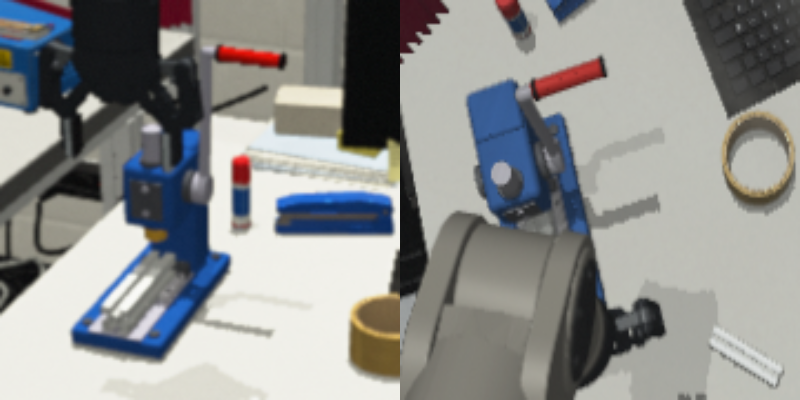

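The piece lies between the guides and against the stop: front end at press x≈-112, centred on the base. In the crop, the lever is still home with the handle at (250,57). Moving over to the handle.

```bash
python3 -m crank '[[[0,0,0.04,0,0,0.1],[0,0,0.08,0,0,0.2],[0.02,0.003,0.11,0,0,0.3],[0.05,0.006,0.11,0,0,0.4],[0.08,0.008,0.11,0,0,0.5]]]' 0.3
python3 -m crank '[[[0.02,0.002,0,0,0,0.1],[0.05,0.004,0,0,0,0.2],[0.08,0.006,0,0,0,0.3],[0.11,0.008,0,0,0,0.4],[0.136,0.009,0,0,0,0.494]]]'
python3 -m crank '[[[0,0,0,0,0,0],[0,0,0,0,0,0]]]'
```

```text
time_s: 11.3
tcp_pos: [542.3, -36.1, 423.7]
tcp_rot: [-3.141, -0.0, 1.073]
force: [-1.1, 0.8, 0.9]
gripper_width: 0.701
finger_force: 0.0
time_s: 11.92
tcp_pos: [678.3, -27.4, 422.4]
tcp_rot: [-3.139, -0.001, 1.848]
force: [-0.5, -0.3, 0.5]
gripper_width: 0.694
finger_force: 0.0
time_s: 12.18
tcp_pos: [676.7, -28.6, 423.3]
tcp_rot: [-3.14, -0.0, 1.84]
force: [-0.3, -0.5, 0.4]
gripper_width: 0.696
finger_force: 0.0
```

```bash
python3 -m crank '[[[0.001,-0.002,-0.03,0,0,0.003],[0.001,-0.002,-0.06,0,0,0.003],[0.001,-0.002,-0.08,0,0,0.003],[0.001,-0.002,-0.08,0,0,0.003]]]'
python3 -m crank '[[[0,0,0,0,0,0],[0,0,0,0,0,0],[0,0,0,0,0,0],[0,0,0,0,0,0]]]' 1
python3 -m crank '[[[0,0,0,0,0,0]]]'
python3 - <<'E'
import numpy as np
# handle path in the press plane; world shift from home
a=np.deg2rad(15.7);p0=np.arctan2(13,149)
for q in np.arange(0,1.06,.075):
    dx=150*(np.sin(p0-q)-np.sin(p0));dz=150*(np.cos(p0-q)-np.cos(p0))
    print(round(q,3),np.round(np.array([dx*np.cos(a),dx*np.sin(a),dz])/1000,4))
E
```

```text
time_s: 12.68
tcp_pos: [677.4, -30.2, 342.8]
tcp_rot: [-3.139, -0.001, 1.846]
force: [0.8, -0.0, 0.4]
gripper_width: 0.701
finger_force: 0.0
time_s: 13.18
tcp_pos: [679.1, -30.8, 345.4]
tcp_rot: [3.139, 0.001, 1.847]
force: [1.0, 0.8, 6.3]
gripper_width: 0.168
finger_force: 58.7
time_s: 13.3
tcp_pos: [679.1, -30.8, 345.3]
tcp_rot: [3.139, 0.001, 1.847]
force: [0.2, 0.2, 4.4]
gripper_width: 0.166
finger_force: 58.7
0.0 [0. 0. 0.]
0.075 [-0.0108 -0.003   0.0006]
0.15 [-0.0216 -0.0061  0.0003]
0.225 [-0.0324 -0.0091 -0.0009]
0.3 [-0.0431 -0.0121 -0.0028]
0.375 [-0.0536 -0.0151 -0.0056]
0.45 [-0.0638 -0.0179 -0.0092]
0.525 [-0.0738 -0.0207 -0.0136]
0.6 [-0.0834 -0.0234 -0.0187]
0.675 [-0.0926 -0.026  -0.0246]
0.75 [-0.1014 -0.0285 -0.0312]
0.825 [-0.1097 -0.0308 -0.0385]
0.9 [-0.1174 -0.033  -0.0463]
0.975 [-0.1246 -0.035  -0.0548]
1.05 [-0.1311 -0.0368 -0.0638]
```

```bash
python3 -m crank '[[[-0.0054,-0.0015,0.0004,0,0,0],[-0.0108,-0.003,0.0006,0,0,0],[-0.0216,-0.0061,0.0003,0,0,0],[-0.0324,-0.0091,-0.0009,0,0,0],[-0.0431,-0.0121,-0.0028,0,0,0]]]'
```

```text
time_s: 13.92
tcp_pos: [637.3, -42.6, 343.4]
tcp_rot: [3.134, 0.002, 1.847]
force: [8.8, 1.8, 5.0]
gripper_width: 0.162
finger_force: 60.3
```

```bash
python3 -m crank '[[[-0.0105,-0.003,-0.0028,0,0,0],[-0.0207,-0.0058,-0.0064,0,0,0],[-0.0307,-0.0086,-0.0108,0,0,0],[-0.0403,-0.0113,-0.0159,0,0,0],[-0.0495,-0.0139,-0.0218,0,0,0]]]'
```

```text
time_s: 14.55
tcp_pos: [588.4, -56.5, 321.2]
tcp_rot: [3.133, 0.002, 1.847]
force: [9.1, 0.1, 4.8]
gripper_width: 0.165
finger_force: 62.5
```

```bash
python3 -m crank '[[[-0.0088,-0.0025,-0.0066,0,0,0],[-0.0171,-0.0048,-0.0139,0,0,0],[-0.0248,-0.007,-0.0217,0,0,0],[-0.032,-0.009,-0.0302,0,0,0]]]'
python3 -m crank '[[[-0.0033,-0.0009,-0.0045,0,0,0],[-0.0065,-0.0018,-0.009,0,0,0]]]'
```

```text
time_s: 15.05
tcp_pos: [557.1, -65.4, 291.6]
tcp_rot: [3.132, 0.002, 1.847]
force: [8.7, 1.2, 8.4]
gripper_width: 0.164
finger_force: 65.0
time_s: 15.3
tcp_pos: [550.8, -67.2, 282.7]
tcp_rot: [3.132, 0.003, 1.847]
force: [8.8, 0.8, 8.5]
gripper_width: 0.163
finger_force: 66.0
```

```bash
for i in 1 2; do python3 -m crank '[[[-0.0013,-0.0003,-0.0018,0,0,0],[-0.0013,-0.0003,-0.0018,0,0,0]]]'; done
```

```text
time_s: 15.55
tcp_pos: [549.5, -67.6, 280.9]
tcp_rot: [3.132, 0.003, 1.847]
force: [9.9, -0.0, 8.7]
gripper_width: 0.165
finger_force: 66.0
time_s: 15.8
tcp_pos: [548.5, -67.9, 279.4]
tcp_rot: [3.131, 0.003, 1.847]
force: [8.4, 1.3, 10.4]
gripper_width: 0.165
finger_force: 66.2
```

```bash
for i in 1 2; do python3 -m crank '[[[-0.0013,-0.0003,-0.0018,0,0,0],[-0.0013,-0.0003,-0.0018,0,0,0]]]'; done
```

```text
time_s: 16.05
tcp_pos: [547.8, -68.1, 278.4]
tcp_rot: [3.13, 0.003, 1.847]
force: [8.0, 2.0, 15.4]
gripper_width: 0.165
finger_force: 66.7
time_s: 16.3
tcp_pos: [547.4, -68.3, 277.7]
tcp_rot: [3.128, 0.003, 1.848]
force: [6.9, 2.7, 22.0]
gripper_width: 0.16
finger_force: 67.5
```

At the end stop: force is rising with almost no motion. Holding for 1 s while I work out the return rows.

```bash
for i in 1 2; do python3 -m crank '[[[0,0,0,0,0,0],[0,0,0,0,0,0],[0,0,0,0,0,0],[0,0,0,0,0,0]]]'; done
python3 - <<'E'
import numpy as np
a=np.deg2rad(15.7);p0=np.arctan2(13,149)
f=lambda q:np.array([np.cos(a)*(np.sin(p0-q)-np.sin(p0)),np.sin(a)*(np.sin(p0-q)-np.sin(p0)),np.cos(p0-q)-np.cos(p0)])*.15
base=np.array([-.1363,-.038,-.071])
for k in range(4):
    qs=[1.05-.0525*(5*k+j) for j in range(1,6)]
    print([np.round(f(q)-base,4).tolist()+[0,0,0] for q in qs]); base=np.round(f(qs[-1])-base,4)+base
E
```

```text
time_s: 16.8
tcp_pos: [547.4, -68.3, 277.7]
tcp_rot: [3.128, 0.003, 1.848]
force: [7.6, 3.7, 22.3]
gripper_width: 0.162
finger_force: 67.5
time_s: 17.3
tcp_pos: [547.4, -68.3, 277.7]
tcp_rot: [3.128, 0.003, 1.848]
force: [6.6, 2.8, 22.3]
gripper_width: 0.162
finger_force: 67.5
[[0.0097, 0.0024, 0.0136, 0, 0, 0], [0.0145, 0.0038, 0.0197, 0, 0, 0], [0.0196, 0.0052, 0.0255, 0, 0, 0], [0.025, 0.0067, 0.031, 0, 0, 0], [0.0307, 0.0083, 0.0362, 0, 0, 0]]
[[0.0059, 0.0017, 0.005, 0, 0, 0], [0.0121, 0.0034, 0.0096, 0, 0, 0], [0.0184, 0.0052, 0.0138, 0, 0, 0], [0.025, 0.0071, 0.0177, 0, 0, 0], [0.0318, 0.009, 0.0212, 0, 0, 0]]
[[0.007, 0.0019, 0.0032, 0, 0, 0], [0.014, 0.0039, 0.0059, 0, 0, 0], [0.0213, 0.0059, 0.0083, 0, 0, 0], [0.0286, 0.008, 0.0103, 0, 0, 0], [0.036, 0.0101, 0.0119, 0, 0, 0]]
[[0.0075, 0.0021, 0.0011, 0, 0, 0], [0.0151, 0.0042, 0.0019, 0, 0, 0], [0.0227, 0.0063, 0.0022, 0, 0, 0], [0.0302, 0.0085, 0.0022, 0, 0, 0], [0.0378, 0.0106, 0.0017, 0, 0, 0]]
```

```bash
python3 -m crank '[[[0.005,0.001,0.0075,0,0,0],[0.0095,0.0025,0.0135,0,0,0],[0.0145,0.004,0.0195,0,0,0],[0.0195,0.005,0.0255,0,0,0],[0.025,0.0065,0.031,0,0,0]]]'
python3 -m crank '[[[0.0055,0.0015,0.005,0,0,0],[0.0115,0.0035,0.01,0,0,0],[0.0175,0.005,0.015,0,0,0],[0.024,0.007,0.019,0,0,0],[0.0305,0.0085,0.023,0,0,0]]]'
```

```text
time_s: 17.92
tcp_pos: [568.6, -62.1, 304.2]
tcp_rot: [3.139, 0.002, 1.848]
force: [7.3, 0.0, 0.3]
gripper_width: 0.164
finger_force: 63.1
time_s: 18.55
tcp_pos: [597.2, -54.1, 327.2]
tcp_rot: [-3.14, -0.0, 1.846]
force: [-0.2, -0.7, 1.9]
gripper_width: 0.166
finger_force: 61.0
```

```bash
python3 -m crank '[[[0.007,0.002,0.0035,0,0,0],[0.014,0.004,0.0065,0,0,0],[0.021,0.006,0.0095,0,0,0],[0.028,0.008,0.012,0,0,0],[0.0355,0.01,0.014,0,0,0]]]'
python3 -m crank '[[[0.0075,0.002,0.0015,0,0,0],[0.015,0.004,0.0025,0,0,0],[0.0225,0.0065,0.0035,0,0,0],[0.03,0.0085,0.004,0,0,0],[0.0365,0.0105,0.004,0,0,0]]]'
python3 -m crank '[[[0.0045,0.001,-0.0005,0,0,0],[0.0075,0.002,-0.0005,0,0,0]]]'
```

```text
time_s: 19.18
tcp_pos: [633.0, -43.8, 341.6]
tcp_rot: [-3.141, -0.001, 1.846]
force: [-3.3, -1.5, 6.7]
gripper_width: 0.162
finger_force: 61.7
time_s: 19.8
tcp_pos: [669.9, -33.2, 344.7]
tcp_rot: [-3.141, 0.0, 1.846]
force: [-1.0, -2.3, 2.2]
gripper_width: 0.164
finger_force: 63.1
time_s: 20.05
tcp_pos: [677.1, -31.2, 344.8]
tcp_rot: [-3.141, -0.0, 1.847]
force: [-0.8, 1.9, 6.2]
gripper_width: 0.16
finger_force: 62.3
```

```bash
for i in 1 2; do python3 -m crank '[[[0.0015,0.0004,0,0,0,0],[0.0015,0.0004,0,0,0,0]]]'; done
```

```text
time_s: 20.3
tcp_pos: [679.0, -30.6, 344.7]
tcp_rot: [3.141, 0.0, 1.847]
force: [-0.9, -1.0, 5.6]
gripper_width: 0.164
finger_force: 62.6
time_s: 20.55
tcp_pos: [679.9, -30.4, 344.6]
tcp_rot: [-3.141, -0.0, 1.847]
force: [-2.6, -0.8, 5.4]
gripper_width: 0.164
finger_force: 62.8
```

Contact with the home stop. I'll open gently, lift straight up and retreat.

```bash
python3 -m crank '[[[0,0,0,0,0,0],[0,0,0,0,0,0],[0,0,0,0,0,0],[0,0,0,0,0,0]]]' 0.3
python3 -m crank '[[[0,0,0.03,0,0,0],[0,0,0.08,0,0,0],[-0.03,-0.02,0.12,0,0,0],[-0.08,-0.07,0.12,0,0,0],[-0.12,-0.13,0.12,0,0,0]]]'
python3 -m crank '[[[-0.04,-0.05,0,0,0,0],[-0.06,-0.1,0,0,0,0],[-0.06,-0.15,0,0,0,0],[-0.06,-0.15,0,0,0,0]]]'
python3 - <<'E'
from station import *
from h import *
for n in ["scene","top"]:
    c=capture(n);cv2.imwrite(f"pics/{n}5.png",c["frame"][:,:,::-1])
    P,_,_=cloud(c);a=np.deg2rad(15.75);D=P[...,:2]-[620,52.6]
    px=D[...,0]*np.cos(a)+D[...,1]*np.sin(a);py=-D[...,0]*np.sin(a)+D[...,1]*np.cos(a);Z=P[...,2]
    t=(c["z_map"]>0)&(Z>47)&(Z<62)&(abs(py)<25)&(px>-130)&(px<-30)
    if t.sum(): print(n,t.sum(),"front",np.percentile(px[t],.5),"y",np.percentile(py[t],[1,99]),"z",np.median(Z[t]))
    h=cv2.cvtColor(c["frame"],cv2.COLOR_RGB2HSV);r=((h[...,0]<8)|(h[...,0]>172))&(h[...,1]>130)&(Z>200)&(Z<330)&(abs(P[...,0]-670)<80)&(abs(P[...,1]+31)<60)
    print("handle",P[r].mean(0) if r.sum() else None)
a=cv2.imread("pics/scene5.png")[100:350,150:450];b=cv2.imread("pics/top5.png")[110:270,110:350]
cv2.imwrite("pics/c5.png",np.hstack([cv2.resize(a,(400,333)),cv2.resize(b,(400,333))]))
s=get_state();print(s["tcp_pos"],s["time_s"],s["force"])
E
```

```text
time_s: 21.05
tcp_pos: [680.1, -30.2, 344.4]
tcp_rot: [-3.142, -0.0, 1.847]
force: [0.7, 1.2, -0.6]
gripper_width: 0.703
finger_force: 0.0
time_s: 21.68
tcp_pos: [569.1, -146.7, 465.1]
tcp_rot: [3.14, 0.0, 1.848]
force: [-0.8, -0.1, 0.1]
gripper_width: 0.697
finger_force: 0.0
time_s: 22.18
tcp_pos: [508.0, -300.4, 464.9]
tcp_rot: [-3.141, 0.002, 1.839]
force: [-0.4, 1.0, 0.8]
gripper_width: 0.702
finger_force: 0.0
scene 225 front -114.13273872294555 y [-13.94133223  16.19163523] z 53.83122934736764
handle [674.14408235 -31.87165764 292.60088954]
top 274 front -111.76101831711979 y [-13.36325117  14.6058966 ] z 54.23012019112832
handle [677.95034806 -32.05664013 295.25867044]
[ 510.09625038 -296.13308773  464.36625843] 22.275 [-0.0776819   0.43279683 -0.38785747]
```

View pics/c5.png

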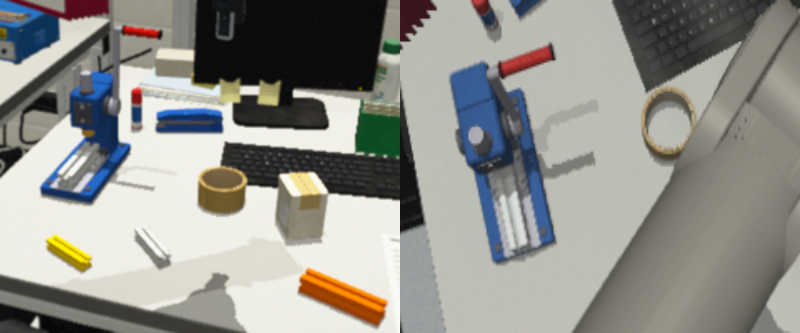

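The piece lies in the press at (80,165), the handle is home at (140,33), and the tape and carton are undisturbed. The robot is clear.

```bash
python3 -c "
from station import *
print(finish_job())"
```

```text
the job is handed in; nothing more can be done
None
```

I laid the profile piece in the press against the back stop, pulled the lever to its end stop and held it about a second, then eased it home in about 3 s; the tape roll and carton were left alone, and I handed the job in at about 22 s of the 61 s allowed (no verdict was shown).

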